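# Close the reel stand's axle keeper, kick its stand down and hold it upright

### The arm

A 6-joint arm with a two-finger parallel gripper is mounted at the origin on the work surface. World frame = base frame: x ahead of the robot, y to its left, z up, the work surface at z = 0. Lengths are in mm, angles in rad, forces in N, time in s.
With the tool pointing down it reaches from about 250 to 800 mm from the base axis. Payload 3.9 kg.
Tool frame: the origin (TCP) lies on the centre line of the jaws, within the pads' length; the fingertips stand 19 mm ahead of it and the grasp point (between the pads) is the TCP; z points along the fingers, y is the line along which they close (so a half turn about z gives the same grasp; the last joint's range is limited). The gripper opens to 85 mm and grips with 20 to 120 N. Pads are 22 mm wide; open, the fingers measure 114 mm over their backs; the gripper's body (76 mm by 85 mm) begins 54 mm behind the grasp point. The pads swing forward as they close: fully open they stand 13 mm farther back than shut.
Start: joints at [-1.287, 0.26, -0.138, 1.173, 0, 1.571], TCP at [146.999, -503.991, 250.304] pointing down, gripper open.
Joint ranges: [-2.78, 2.78], [-0.83, 1.72], [-1.28, 1.37], [-1.9, 2.12], [-1.57, 1.48], [-3.14, 3.14]. Speed limits (rad/s): [2.57, 2.57, 3.14, 3.14, 3.14, 3.14].

### API

Orientations are given as a unit quaternion [x, y, z, w].
In Python, from rig import get_state, viewer, env gives the robot as it stands.
- The arm moves only by the tool step_hand, called after "Call:" in YAML: its name, and indented under it one key for each argument. Schema: {"type":"object","properties":{"rows":{"type":"array","items":{"type":"array","items":{"type":"number"},"minItems":6,"maxItems":6},"minItems":1,"maxItems":8},"jaw":{"type":"number"},"grip_force":{"type":"number"},"only":{"type":"string"},"quiet":{"type":"boolean"},"lines":{"type":"string"}},"required":["rows"],"additionalProperties":false}. rows is a list of rows, 1 to 8 of them, each of 6 numbers: dx, dy, dz in mm, then a rotation vector rx, ry, rz in rad; each row shifts and turns the commanded pose from where the row before left it, along the tool's axes as they then stand; what a row does not reach is not made up. A row lasts 1/12 s, in which the tool goes at most 41.7 mm and 0.125 rad, less where a joint would pass 70% of its speed; a pose out of reach is approached as far as the arm can. jaw is the opening from 0.0 (shut) to 1.0 (fully open), set as the call begins (left out keeps the last). The fingers move at their own pace and stop on an object; grip_force is the grip in N (left out, the last holds). Time passes only in rows, so rows that do not move let the fingers close. The tool returns the time, the measured TCP pose, the force, the opening and the grip force at its end. only (a regular expression) keeps the lines of the reply that match it, lines (a string "A,B") keeps lines A to B, and quiet returns only ok. Input that does not fit is refused with a message, and nothing moves.
- get_state(): the state, without advancing time (a new reading comes with each control period).
- viewer.camera(name): name is "scene" or "top" or "wrist"; returns a dict with "pixels" (480x640x3 uint8, red, green, blue), "fovy" (degrees; the focal length in pixels is half the picture's height over the tangent of half this angle, whatever the lens; pixels are square), "cx", "cy" (the principal point, pixels), "k1" (the pictures are not rectified: a ray, as slopes to the right and down, at radius r is drawn at 1 + k1 r^2 times it, then the intrinsics apply), "camera_from_world" (4x4, takes a point from world to camera coordinates). Camera axes: x right, y down, z forward; pixel columns grow to the right and rows downward; lengths in mm; the calibration is good to about 2 mm. A picture is of the moment at which its call begins. There is no depth.
- env.job_done(): hands the job in; it is judged then, once.
The state is a dict: "clock": time; "joint_pos": joint angles; "joint_vel": joint speeds; "joint_efforts": joint torques, N m; "eef_pos": TCP position; "tool_rot": TCP orientation; "force": force on the tool from outside, world axes, zero at the start; "ft_torque": the same for the moment, N m; "gripper_width": opening from 0.0 (shut) to 1.0 (fully open); "grasp_force": force on a finger pad.
Only numpy, scipy, OpenCV 4.12 (cv2) and the standard library are available. Lean on these libraries where they do the work, as an engineer would, in place of code of your own. Each camera call takes 0.05 s, during which the arm holds its last target. There are 200 camera calls.

### The job

A cable-reel stand is bolted to the bench, its frame lying back on its rest posts with an empty reel already loaded. First swing the open axle keeper over the axle until it is fully shut, then flip the kickstand down over centre until it snaps against its stop, and only then draw the frame gently up by its top bar until the kickstand's foot presses on the rubber pad. The reel makes the frame tip away again, so finish while still holding the frame upright with the foot on the pad; leave the other things on the bench alone.

Things in the scene. Friction and masses are not known exactly. Their poses are not given: they have to be found in the camera images.
- base: fixed grey steel base plate of the reel stand, 8 mm thick, bolted down. Origin on the bench under the frame's hinge; plate from x = -145 to +105, y = +-130 mm. x points away from the stand's robot side, y left along the hinge, z up. Two rest posts 121 mm high stand behind the frame at x = +60, y = +-85 mm; hinge lugs 58 mm high.
- frame (a joint): lean of the frame, rad: 0 = upright, positive = leaning away (to base +x). Starts at 0.35 on the rest posts and falls back there by itself (about 0.6 N m there, 0.2 upright; mass about 1 kg, varies). Below 0 it topples to the robot side, to -0.6; with the kickstand down its foot on the pad stops it at 0.
- frame_hinge (a point): centre of the frame's hinge, 35 mm above the bench; axes are the frame's own: y along hinge (left), z up the uprights, x away. 'Frame' mm below are from here. The frame is an arch of 20 mm aluminium tube: uprights at y = +-85, top bar at z = 270; in it a black-flanged reel, 144 mm across, 122 wide, centred at x = 30, z = 144 on a 16 mm axle.
- handle (a point): black rubber grip on the middle of the frame's top bar, 27 mm diameter, 100 mm long along y; origin at its centre = frame (0, 0, 270); axes as the frame's. Hold the frame here, or elsewhere on its bar or uprights.
- keeper (a joint): angle of the axle keeper, rad: 0 = fully shut (arm along frame +x over the axle), grows as the free end lifts and swings back over towards the robot side, to 1.9. Friction hinge (0.05 N m), stays where left. Pivot at frame (-7, -111, 160), on the right (-y) side, axis along y.
- keeper_pin (a point): point to push, on the keeper's pin: steel, 15 mm diameter, 62 mm from the keeper's pivot, sticking out to the right (-y). The pin ends 18 mm right of this point; the flat keeper arm (8 x 11 mm) is 40 mm left of it. Axes: x along the arm from pivot to pin, y as the frame's, z the arm's upper side when shut.
- kick (a joint): angle of the kickstand, rad: 0 = folded (starts there), 2.15 = down against its stop. A spring holds it at either end (about 0.28 N m) and changes sides near the middle of the swing (1.0 to 1.1); past that it snaps down by itself.
- kick_pivot (a point): kickstand pivot, frame (-22, 95, 130), robot side of the left (+y) upright. Leg: straight steel rod, 14 mm diameter, 160 mm from here to the foot. In frame axes it points along cos(p) y + sin(p) d, with d = (-0.479, 0, -0.878) (down, splayed to the robot side) and p = kick - 0.44: folded it sticks out left and a little up. This point's axes = the frame's when folded.
- foot (a point): black rubber ball foot at the kickstand's end, 24 mm diameter; origin at its centre
- pad: black rubber pad, 70 x 70 x 6 mm, fixed on the base plate's robot side, top 14 mm above the bench; origin at the centre of its underside. The foot lands on it when the frame comes upright with the kickstand down.
- plug: bystander: loose blue plug shell standing on the bench, 52 mm diameter, 95 mm high; leave alone
- driver: bystander: loose screwdriver lying on the bench; leave alone
- tray: bystander: loose grey plastic tray 120 x 90 x 40 mm; leave alone

How it is judged:
By the outcome, as a careful person would: the job done as asked, in the order asked, and still so for the second after the job is handed in, while the arm keeps its last pose, push and grip.
It also fails if it takes over 72 s, if anything falls off the work surface, if the arm or the gripper's body presses on something with over 40 N, if the wrist force passes 120 N, or if a joint passes its speed limit or range.

## Working session

There is one attempt and no reset: what is moved stays moved. The work goes in short steps, Python scripts to look and compute and a tool call to move; the robot and the scene stay as the last step left them, time stands still between calls to the robot, and variables do not carry over. Pictures are saved under pics/ and viewed, at most 10 in all, crops included, and the job is handed in when it is done.

```bash
mkdir -p pics; ls; python3 - <<'E'
from rig import get_state, viewer
import cv2,json
for n in("scene","top"):
    c=viewer.camera(n); cv2.imwrite(f"pics/{n}0.png",c["pixels"][:,:,::-1])
    print(n,{k:(v.tolist() if hasattr(v,'tolist') else v) for k,v in c.items() if k!="pixels"})
print(get_state())
E
```

```text
pics
scene {'fovy': 53.22920461792534, 'cx': 318.17596911383015, 'cy': 237.44576395728333, 'k1': -0.0898186831505286, 'camera_from_world': [[0.7373616808641992, 0.6754903778892675, -0.0032405203498100388, -439.9434952993892], [0.641689554812344, -0.7019474256722255, -0.30903774338561196, -338.0121434752215], [-0.21102669697898108, 0.22579318185266392, -0.9510442535397557, 1390.0025075163924], [0.0, 0.0, 0.0, 1.0]]}
top {'fovy': 47.68141195443895, 'cx': 317.5495508342419, 'cy': 243.92604476941503, 'k1': -0.09921428578618063, 'camera_from_world': [[-0.005785475789382391, -0.9999620310422618, -0.006516497811326099, -4.778255402465995], [-0.983347882691212, 0.006872812886059721, -0.1816031553958891, 622.2826634447729], [0.1816410467834864, 0.0053573236665110675, -0.9833503084895695, 1314.4342436722065], [0.0, 0.0, 0.0, 1.0]]}
{'clock': 0.1, 'joint_pos': array([-1.28698372e+00,  2.60601725e-01, -1.39228123e-01,  1.17267949e+00,
        8.49961927e-06,  1.57081752e+00]), 'joint_vel': array([ 0.00085432, -0.00237492,  0.00336355,  0.00041896, -0.00185437,
        0.00098957]), 'joint_efforts': array([ 7.17036346e-05, -4.06508052e+01,  2.54527849e+01,  1.01052059e-02,
       -1.13945787e-04, -6.20276204e-07]), 'eef_pos': array([ 146.85379935, -503.45495046,  249.56131541]), 'tool_rot': array([ 9.89949322e-01,  1.41419966e-01, -1.16937804e-04, -8.48495125e-04]), 'force': array([0.1839968 , 0.36724296, 0.37869477]), 'ft_torque': array([ 0.01556971, -0.01781035, -0.06362691]), 'grasp_force': 0.0, 'gripper_width': 1.0006783398036048}
```

View pics/scene0.png

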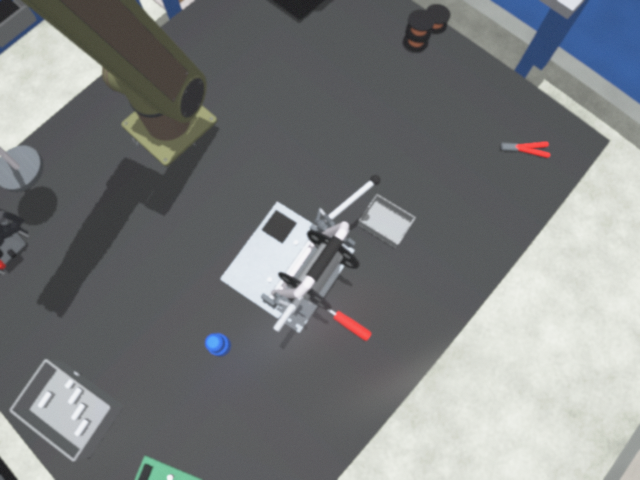

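View pics/top0.png

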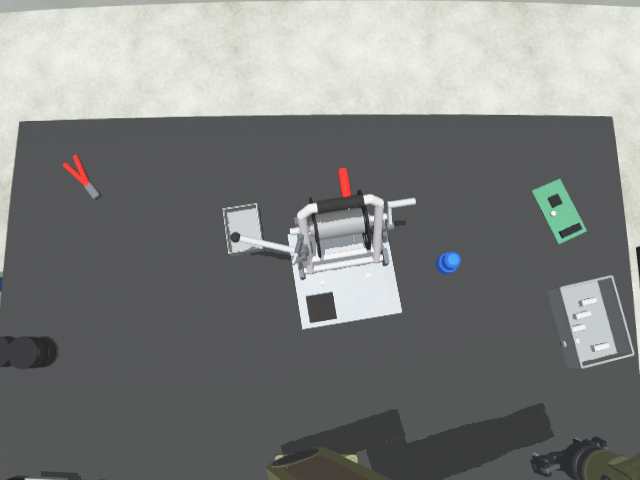

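The scene view shows the stand at (320,265), with the foot at (375,181) and the pad at (279,226). In the top view the pad is at (321,307), the foot at (235,237), the handle at (341,204) and the keeper pin at about (412,202), open. Next I'll zoom in.

```bash
cat > h.py <<'E'
import numpy as np, cv2
from scipy.spatial.transform import Rotation as R
from rig import get_state, viewer
def K(c):
    f=240/np.tan(np.radians(c["fovy"])/2); return f
def proj(c,P):
    P=np.atleast_2d(P); T=np.array(c["camera_from_world"]); q=P@T[:3,:3].T+T[:3,3]
    s=q[:,:2]/q[:,2:]; s=s*(1+c["k1"]*(s**2).sum(1,keepdims=True)); return s*K(c)+[c["cx"],c["cy"]]
def ray(c,p):
    d=(np.array(p,float)-[c["cx"],c["cy"]])/K(c); s=d.copy()
    for _ in range(20): s=d/(1+c["k1"]*(s@s))
    T=np.array(c["camera_from_world"]); o=-T[:3,:3].T@T[:3,3]; return o,T[:3,:3].T@np.r_[s,1]
def onz(c,p,z):
    o,d=ray(c,p); return o+d*(z-o[2])/d[2]
def tri(rs):
    A=0;b=0
    for o,d in rs:
        d=d/np.linalg.norm(d); M=np.eye(3)-np.outer(d,d); A=A+M; b=b+M@o
    return np.linalg.solve(A,b)
E
python3 - <<'E'
import cv2
t=cv2.imread("pics/top0.png")[165:340,220:430]; s=cv2.imread("pics/scene0.png")[165:345,210:410]
cv2.imwrite("pics/tz.png",cv2.resize(t,None,fx=3.4,fy=3.4,interpolation=2)); cv2.imwrite("pics/sz.png",cv2.resize(s,None,fx=3.3,fy=3.3,interpolation=2))
E
```

```text
(no output)
```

View pics/tz.png

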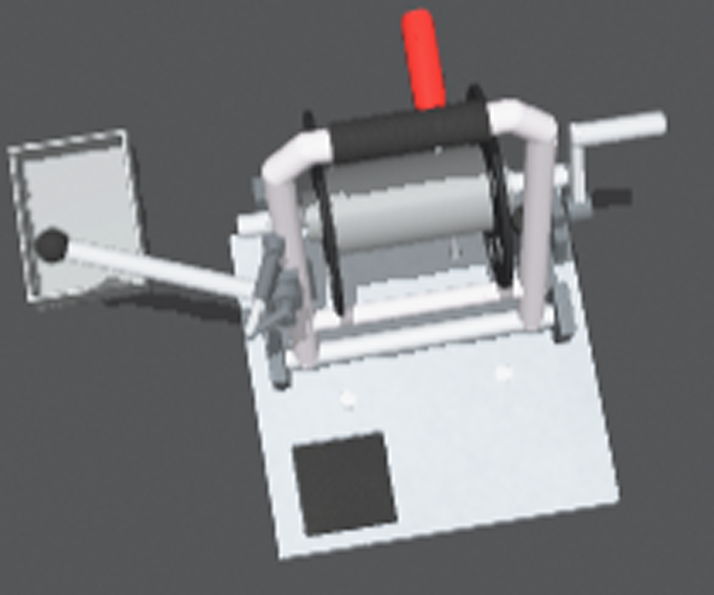

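View pics/sz.png

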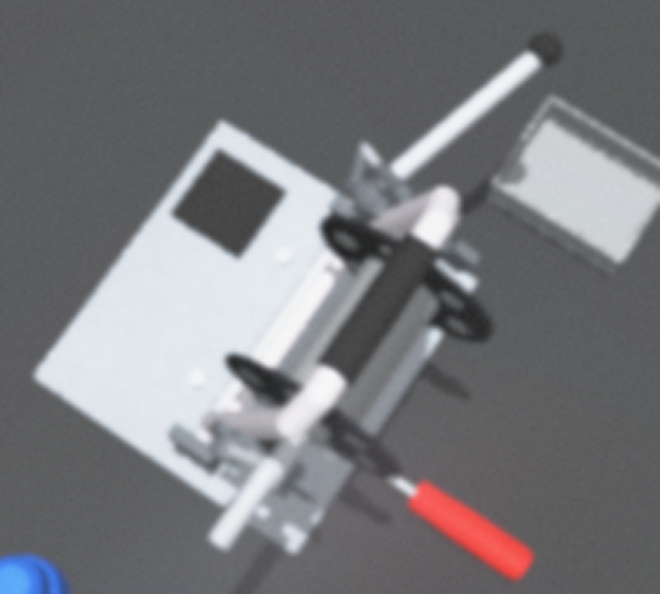

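```bash
cat >> h.py <<'E'
E
python3 - <<'E'
from h import *
from scipy.optimize import least_squares
T=viewer.camera("top");S=viewer.camera("scene")
t=lambda x,y:np.array([220+x/3.4-.35,165+y/3.4-.35]); s=lambda x,y:np.array([210+x/3.3-.35,165+y/3.3-.35])
L=[(onz(T,t(280,557),8),(-145,130)),(onz(T,t(619,499),8),(-145,-130)),(onz(T,t(232,236),8),(105,130)),
(onz(S,s(222,122),8),(-145,130)),(onz(S,s(36,377),8),(-145,-130)),(onz(S,s(295,553),8),(105,-130))]
def f(p):
    c,q=np.cos(p[2]),np.sin(p[2])
    return np.ravel([[p[0]+c*b[0]-q*b[1]-w[0],p[1]+q*b[0]+c*b[1]-w[1]] for w,b in L])
r=least_squares(f,[450,0,0]); print("base",r.x,f(r.x).round(1))
np.save("base.npy",r.x)
x0,y0,a=r.x; B=R.from_euler('z',a)
tob=lambda P:B.inv().apply(np.array(P)-[x0,y0,0])
for n,p,q in [("foot",(51,245),(545,48)),("handle",(411,133),(378,308)),("pinend",(663,124),(220,540))]:
    P=tri([ray(T,t(*p)),ray(S,s(*q))]); print(n,P.round(1),tob(P).round(1),proj(T,P)-t(*p))
print("pad",tob(onz(T,t(346,484),14)),tob(onz(S,s(229,203),14)))
tob2=B*R.from_euler('y',.35)
fr=lambda P:tob2.apply(P)+[x0,y0,35]
d=np.array([-.479,0,-.878]);p=-.44
print("pred foot",fr(np.array([-22,95,130])+160*(np.cos(p)*np.array([0,1,0])+np.sin(p)*d)),"handle",fr([0,0,270]))
for k in(0,1.5,1.6,1.7,1.8,1.9): 
  print(k,fr([-7+62*np.cos(k),-111-58,160+62*np.sin(k)]),end='')
E
```

```text
base [ 5.76613993e+02 -7.24981671e+01  1.58213122e-01] [ 0.6  0.6  0.2 -0.4  1.6  3.1 -1.5  0.3 -2.2 -2.5  1.2 -1.1]
foot [612.1 177.3 209.1] [ 74.4 241.1 209.1] [[-0.06703663 -0.04388782]]
handle [666.4 -58.4 288. ] [ 9.09e+01 -2.00e-01  2.88e+02] [[-0.43283999 -0.24540202]]
pinend [ 684.9 -224.1  238.6] [  83.1 -166.8  238.6] [[-0.92645345 -0.43086843]]
pad [-100.27960434   71.7540778    14.        ] [-96.61403907  73.08216961  14.        ]
pred foot [612.99396952 176.09878524 209.67693135] handle [668.04008286 -57.91144782 288.63063247]
0 [ 708.43924273 -222.6033403   166.44025465]1.5 [ 675.93544999 -227.78920905  244.291283  ]1.6 [ 670.23135805 -228.69927737  246.53696511]1.7 [ 664.33436879 -229.64012179  248.19476689]1.8 [ 658.30340297 -230.60234172  249.24812415]1.9 [ 652.19872003 -231.57632297  249.68651209]
```

```bash
cat >> h.py <<'E'
x0,y0,yaw=np.load("base.npy"); BR=R.from_euler('z',yaw)
def base(P): return BR.apply(P)+[x0,y0,0]
def fr(P,lean=.35): return base(R.from_euler('y',lean).apply(P)+[0,0,35])
def pin(k,y=-158,lean=.35): return fr([-7+62*np.cos(k),y,160+62*np.sin(k)],lean)
DD=np.array([-.479,0,-.878])
def leg(kick,r,lean=.35):
    p=kick-.44; return fr(np.array([-22,95,130])+r*(np.cos(p)*np.array([0,1,0])+np.sin(p)*DD),lean)
# target tool rotation: z down, y along -base x?, tilt = lean of hand toward +x
def tool(tilt=0): # tool x -> base +y, y -> base +x, z -> down, then tilt about base y (hand to +x)
    M=np.array([[0,1,0],[1,0,0],[0,0,-1]]).T
    return BR*R.from_euler('y',tilt)*R.from_matrix(M)
def delta(P,Rt=None):
    s=get_state(); C=R.from_quat(s["tool_rot"]); 
    print("d",C.inv().apply(np.array(P)-s["eef_pos"]).round(1),"rot",(C.inv()*Rt).as_rotvec().round(3) if Rt else "")
E
python3 - <<'E'
from h import *
k0=None
pe=base([83.1,-166.8,238.6])
for k in np.arange(1.1,1.6,.1): print(k,np.linalg.norm(pin(k,-169)-pe).round(1))
print([pin(k).round(0).tolist() for k in (1.35,1,.5,0)])
delta(pin(1.3)+[0,0,70],tool())
for kk in(0,.5,1,1.2,2.15): print(leg(kk,120),leg(kk,160))
print(leg(2.15,160,0),base([-98,72,14]))
E
```

```text
1.1 13.8
1.2000000000000002 7.8
1.3000000000000003 2.6
1.4000000000000004 5.4
1.5000000000000004 11.3
[[682.0, -216.0, 240.0], [698.0, -213.0, 225.0], [710.0, -211.0, 197.0], [707.0, -212.0, 166.0]]
d [ 597.2 -126.3  -58.2] rot [-1.000e-03 -1.000e-03 -1.445e+00]
[606.06004088 138.34471762 198.42324962] [612.99396952 176.09878524 209.67693135]
[561.0491765  142.51908185 159.90930479] [552.97948367 181.66460422 158.32500491]
[521.96553885 117.94087872 122.55903555] [500.86796681 148.8936667  108.52464592]
[510.24204728 101.19434723 110.05653873] [485.23664471 126.56495805  91.85465016]
[499.74524389  -5.4219263   86.16638348] [471.24090686 -15.59007331  60.00110983]
[468.4682533  -16.03244069  25.87889055] [468.49409423 -16.83770115  14.        ]
```

Call:
step_hand:
  rows:
    - [35, -7, -8, 0, 0, 0]
    - [35, -7, -8, 0, 0, 0]
    - [35, -7, -8, 0, 0, 0]
    - [35, -7, -8, 0, 0, 0]
    - [35, -7, -8, 0, 0, 0]
    - [35, -7, -8, 0, 0, 0]
    - [35, -7, -8, 0, 0, 0]
    - [35, -7, -2, 0, 0, 0]
  jaw: 0.0
  grip_force: 30

```text
clock: 0.87
eef_pos: [401.8, -371.0, 309.5]
tool_rot: [0.99, 0.141, 0.001, 0.001]
force: [-0.5, -1.6, 0.0]
gripper_width: -0.003
grasp_force: 0.0
```

Call:
step_hand:
  rows:
    - [35, -7, 0, 0, 0, 0]
    - [35, -7, 0, 0, 0, 0]
    - [35, -7, 0, 0, 0, 0]
    - [35, -7, 0, 0, 0, 0]
    - [35, -7, 0, 0, 0, 0]
    - [35, -7, 0, 0, 0, 0]
    - [35, -7, 0, 0, 0, 0]
    - [35, -7, 0, 0, 0, 0]

```text
clock: 1.53
eef_pos: [654.5, -238.6, 308.0]
tool_rot: [0.99, 0.141, -0.0, -0.0]
force: [0.7, -1.5, 0.6]
gripper_width: 0.004
grasp_force: 0.0
```

Call:
step_hand:
  rows:
    - [0, 0, 0, 0, 0, -0.12]
    - [0, 0, 0, 0, 0, -0.12]
    - [0, 0, 0, 0, 0, -0.12]
    - [0, 0, 0, 0, 0, -0.12]
    - [0, 0, 0, 0, 0, -0.12]
    - [0, 0, 0, 0, 0, -0.12]
    - [0, 0, 0, 0, 0, -0.12]
    - [0, 0, 0, 0, 0, -0.12]

```text
clock: 2.2
eef_pos: [653.1, -239.6, 307.8]
tool_rot: [0.811, 0.585, -0.0, -0.0]
force: [-0.5, -0.8, 0.2]
gripper_width: -0.003
grasp_force: 0.0
```

Call:
step_hand:
  rows:
    - [0, 0, 0, 0, 0, -0.12]
    - [0, 0, 0, 0, 0, -0.12]
    - [0, 0, 0, 0, 0, -0.12]
    - [0, 0, 0, 0, 0, -0.12]
    - [0, 0, 0, 0, 0, 0]
    - [0, 0, 0, 0, 0, 0]

```text
clock: 2.7
eef_pos: [653.2, -239.6, 307.9]
tool_rot: [0.652, 0.758, -0.0, -0.0]
force: [-0.4, -0.6, -0.8]
gripper_width: -0.005
grasp_force: 0.0
```

```bash
python3 -c "
from h import *
delta(pin(1.3)+BR.apply([-5,0,26.5+6]),tool()); print(get_state()['force'])"
```

```text
d [19.4 30.  37.3] rot [-0.001 -0.    -0.008]
[-0.38647695 -0.5776033  -0.76704365]
```

Call:
step_hand:
  rows:
    - [10, 15, 8, 0, 0, 0]
    - [9, 15, 8, 0, 0, 0]
    - [0, 0, 10, 0, 0, 0]
    - [0, 0, 8, 0, 0, 0]

```text
clock: 3.03
eef_pos: [681.3, -214.4, 272.1]
tool_rot: [0.651, 0.759, -0.0, -0.001]
force: [-0.8, -0.4, 0.1]
gripper_width: 0.001
grasp_force: 0.0
```

Call:
step_hand:
  rows:
    - [0, 1, 5, 0, 0, 0]
    - [0, 2, 5, 0, 0, 0]
    - [0, 3, 5, 0, 0, 0]
    - [0, 0, 0, 0, 0, 0]

```text
clock: 3.37
eef_pos: [687.5, -215.0, 259.5]
tool_rot: [0.651, 0.759, 0.001, 0.001]
force: [0.5, -0.1, 0.5]
gripper_width: 0.001
grasp_force: 0.1
```

```bash
python3 -c "
from h import *
for k in (1.2,1,.6,.3,0): delta(pin(k)+BR.apply([-5,0,26.5]))"
```

```text
d [ 0.2 -2.9 -1.3] rot 
d [0.2 5.5 7.8] rot 
d [ 0.3 16.2 30. ] rot 
d [ 0.3 18.  48.4] rot 
d [ 0.3 14.2 66.6] rot
```

Call:
step_hand:
  rows:
    - [0, 3, 4, 0, 0, 0]
    - [0, 3, 4, 0, 0, 0]
    - [0, 3, 5, 0, 0, 0]
    - [0, 3, 6, 0, 0, 0]
    - [0, 2, 6, 0, 0, 0]
    - [0, 2, 6, 0, 0, 0]
    - [0, 1, 6, 0, 0, 0]
    - [0, 0, 0, 0, 0, 0]

```text
clock: 4.03
eef_pos: [701.6, -212.6, 219.5]
tool_rot: [0.651, 0.759, -0.001, -0.002]
force: [0.3, 0.7, -0.6]
gripper_width: 0.002
grasp_force: 0.0
```

Call:
step_hand:
  rows:
    - [0, 1, 6, 0, 0, 0]
    - [0, 0, 6, 0, 0, 0]
    - [0, -1, 6, 0, 0, 0]
    - [0, -1, 5, 0, 0, 0]
    - [0, -1, 4, 0, 0, 0]
    - [0, 0, 0, 0, 0, 0]

```text
clock: 4.53
eef_pos: [699.8, -213.0, 194.0]
tool_rot: [0.651, 0.759, -0.0, -0.001]
force: [0.4, 0.5, -0.3]
gripper_width: -0.005
grasp_force: 0.0
```

```bash
python3 - <<'E'
from h import *
delta(pin(0)+BR.apply([-5,0,26.5]))
T=viewer.camera("top");S=viewer.camera("scene")
a=T["pixels"][165:340,260:430,::-1]; b=S["pixels"][230:345,240:380,::-1]
A=cv2.resize(a,(400,412)); B=cv2.resize(b,(400,412*1)); cv2.imwrite("pics/k1.png",np.hstack([A,B]))
print(proj(T,np.array([pin(k,-169) for k in(0,.2,.5)])))
E
```

```text
d [0.2 2.  1.1] rot 
[[407.58388331 198.99404255]
 [408.12535044 196.40126334]
 [409.38090311 194.25689721]]
```

View pics/k1.png

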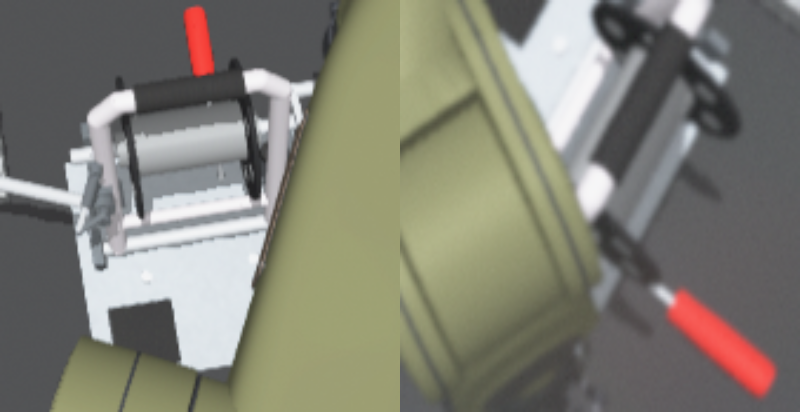

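The arm hides the pin in both views: top at left, scene at right. I'll push down by feel and look for the stop.

Call:
step_hand:
  rows:
    - [0, 1, 2, 0, 0, 0]
    - [0, 1, 2, 0, 0, 0]
    - [0, 0, 0, 0, 0, 0]

```text
clock: 4.88
eef_pos: [702.4, -213.0, 192.8]
tool_rot: [0.651, 0.759, -0.0, 0.0]
force: [-2.4, 0.3, 4.1]
gripper_width: -0.004
grasp_force: 1.9
```

Call:
step_hand:
  rows:
    - [0, 0, 2, 0, 0, 0]
    - [0, 0, 2, 0, 0, 0]
    - [0, 0, 0, 0, 0, 0]

```text
clock: 5.13
eef_pos: [702.6, -213.0, 192.2]
tool_rot: [0.651, 0.759, 0.001, 0.002]
force: [-6.1, 1.7, 16.5]
gripper_width: -0.004
grasp_force: 7.8
```

The stop is at z≈192, as predicted for fully shut, with 16 N on the tool. Now I'll lift clear and check.

Call:
step_hand:
  rows:
    - [0, 0, -10, 0, 0, 0]
    - [0, 0, -30, 0, 0, 0]
    - [0, 0, -40, 0, 0, 0]
    - [0, 0, -40, 0, 0, 0]
    - [0, 0, -40, 0, 0, 0]
    - [0, 0, -20, 0, 0, 0]
    - [0, -35, 0, 0, 0, 0]
    - [0, -35, 0, 0, 0, 0]

```text
clock: 5.8
eef_pos: [640.3, -225.1, 367.2]
tool_rot: [0.65, 0.76, 0.002, 0.004]
force: [0.4, -1.0, 0.5]
gripper_width: 0.001
grasp_force: 0.0
```

Call:
step_hand:
  rows:
    - [0, -40, 0, 0, 0, 0]
    - [0, -40, 0, 0, 0, 0]
    - [40, 0, 0, 0, 0, 0]
    - [40, 0, 0, 0, 0, 0]
    - [40, 0, 0, 0, 0, 0]
    - [40, 0, 0, 0, 0, 0]
    - [40, 0, 0, 0, 0, 0]
    - [0, 0, 0, 0, 0, 0]

```text
clock: 6.47
eef_pos: [523.2, -32.1, 368.2]
tool_rot: [0.648, 0.761, 0.002, -0.001]
force: [-0.3, -0.7, 0.1]
gripper_width: -0.001
grasp_force: 0.0
```

```bash
python3 - <<'E'
from h import *
T=viewer.camera("top");S=viewer.camera("scene")
a=T["pixels"][165:340,260:430,::-1]; b=S["pixels"][230:345,240:380,::-1]
A=cv2.resize(a,(400,412)); B=cv2.resize(b,(400,412*1)); 
for k in(0,.3):
    p=(proj(T,pin(k,-169))[0]-[260,165])*[400/170,412/175]; q=(proj(S,pin(k,-169))[0]-[240,230])*[400/140,412/115]
    print(k,p,q)
cv2.imwrite("pics/k2.png",np.hstack([A,B]))
r=150
for kk in(0,): 
  for tl in(0,.3): print(tl); delta(leg(kk,140)+BR.apply([np.sin(tl)*66,0,np.cos(tl)*66]),tool(tl))
E
```

```text
0 [347.25619602  80.03168874] [132.96868234 393.16402372]
0.3 [349.38203417  71.66783257] [135.41947033 393.43149506]
0
d [178.3 114.1  97.8] rot [ 0.001  0.001 -0.002]
0.3
d [178.3 133.6 100.8] rot [ 0.301  0.    -0.002]
```

View pics/k2.png

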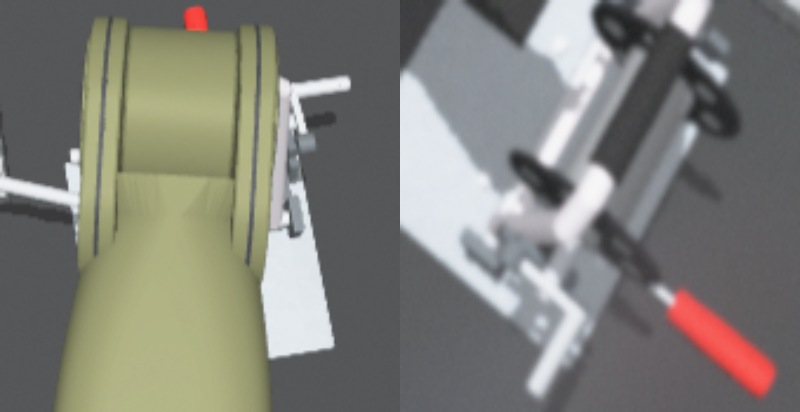

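Keeper pin end seen at top-crop (348,83), against (347,80) predicted for shut, so it is shut. On to the kickstand.

Call:
step_hand:
  rows:
    - [40, 0, 0, 0, 0, 0]
    - [40, 0, 0, 0, 0, 0]
    - [40, 10, 0, 0.1, 0, 0]
    - [40, 20, 0, 0.1, 0, 0]
    - [10, 30, 10, 0.1, 0, 0]
    - [0, 30, 15, 0, 0, 0]
    - [0, 30, 20, 0, 0, 0]
    - [0, 0, 0, 0, 0, 0]

```text
clock: 7.23
eef_pos: [604.5, 142.3, 288.3]
tool_rot: [0.644, 0.75, -0.117, -0.1]
force: [-0.5, 0.2, -1.8]
gripper_width: 0.004
grasp_force: 0.0
```

```bash
python3 - <<'E'
from h import *
tl=.3
for g in(45,27): delta(leg(0,132)+BR.apply([np.sin(tl)*g,0,np.cos(tl)*g]),tool(tl))
for kk in(.2,.4,.6,.8,1,1.2,1.4): print(kk,tool(tl).inv().apply(leg(kk,132)-leg(0,132)).round(1))
E
```

```text
d [ 6.9 30.4 35.9] rot [-0.009 -0.001 -0.007]
d [ 6.9 30.6 53.9] rot [-0.009 -0.001 -0.007]
0.2 [  8.8 -13.   21.2]
0.4 [ 12.5 -26.6  43.5]
0.6 [ 10.9 -40.3  65.9]
0.8 [  4.1 -53.7  87.6]
1 [ -7.6 -66.  107.8]
1.2 [-23.7 -76.9 125.5]
1.4 [-43.7 -85.8 140.2]
```

Call:
step_hand:
  rows:
    - [7, 10, 0, 0, 0, 0]
    - [0, 20, 0, 0, 0, 0]
    - [0, 0, 20, 0, 0, 0]
    - [0, 0, 20, 0, 0, 0]
    - [0, 0, 8, 0, 0, 0]
    - [0, 0, 4, 0, 0, 0]
    - [0, 0, 0, 0, 0, 0]

```text
clock: 7.82
eef_pos: [612.5, 150.5, 240.0]
tool_rot: [0.644, 0.75, -0.114, -0.098]
force: [0.6, -0.1, -0.1]
gripper_width: -0.0
grasp_force: 0.0
```

Call:
step_hand:
  rows:
    - [3, -3, 5, 0, 0, 0]
    - [3, -3, 5, 0, 0, 0]
    - [2, -3, 5, 0, 0, 0]
    - [1, -4, 6, 0, 0, 0]
    - [1, -3, 5, 0, 0, 0]
    - [1, -3, 5, 0, 0, 0]
    - [1, -3, 5, 0, 0, 0]
    - [0, -4, 6, 0, 0, 0]

```text
clock: 8.48
eef_pos: [574.3, 158.2, 207.8]
tool_rot: [0.644, 0.751, -0.113, -0.097]
force: [-0.5, -0.7, 0.7]
gripper_width: -0.001
grasp_force: 0.0
```

```bash
python3 - <<'E'
from h import *
tl=.3; g=26
for kk in(.4,.6,.8,1,1.2): delta(leg(kk,132)+BR.apply([np.sin(tl)*g,0,np.cos(tl)*g]),tool(tl))
T=viewer.camera("top")
print(proj(T,np.array([leg(k,160) for k in(0,.2,.4,.6)])).round(0))
p=T["pixels"]; cv2.imwrite("pics/f1.png",cv2.resize(p[190:330,200:340,::-1],(560,560)))
E
```

```text
d [-1.3  5.8 13.7] rot [ 0.001 -0.002 -0.005]
d [-3.  -8.  36.1] rot [ 0.001 -0.002 -0.005]
d [ -9.8 -21.3  57.8] rot [ 0.001 -0.002 -0.005]
d [-21.6 -33.6  77.9] rot [ 0.001 -0.002 -0.005]
d [-37.9 -44.4  95.6] rot [ 0.001 -0.002 -0.005]
[[235. 236.]
 [233. 248.]
 [234. 260.]
 [238. 271.]]
```

View pics/f1.png

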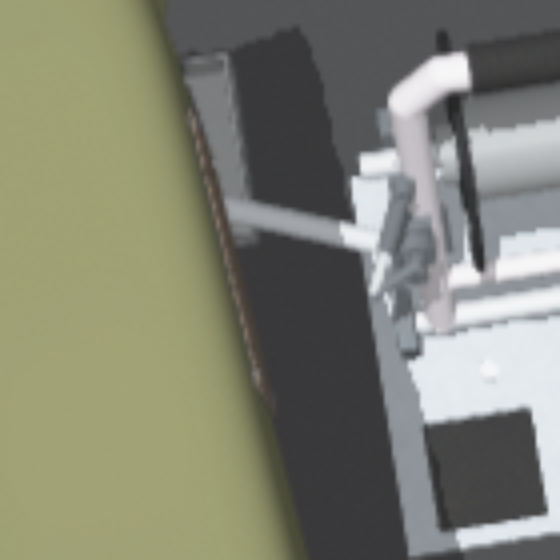

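The leg is still folded: its rod in the crop runs (225,210)→(360,240), so the tip slipped past on the robot side. I'll retreat and tilt the hand the other way, so the finger's flat back faces along the push direction.

Call:
step_hand:
  rows:
    - [0, 0, -20, 0, 0, 0]
    - [0, 0, -35, 0, 0, 0]
    - [0, 0, -35, 0, 0, 0]
    - [0, 0, -35, 0, 0, 0]
    - [0, 0, 0, -0.12, 0, 0]
    - [0, 0, 0, -0.12, 0, 0]
    - [0, 0, 0, -0.12, 0, 0]
    - [0, 0, 0, -0.12, 0, 0]

```text
clock: 9.2
eef_pos: [613.6, 164.4, 327.9]
tool_rot: [0.649, 0.756, 0.066, 0.056]
force: [0.6, 0.8, 0.9]
gripper_width: -0.0
grasp_force: 0.0
```

Call:
step_hand:
  rows:
    - [0, 0, 0, -0.12, 0, 0]
    - [0, 0, 0, -0.12, 0, 0]
    - [0, 0, 0, -0.12, 0, 0]
    - [0, 0, 0, -0.12, 0, 0]
    - [0, 0, 0, -0.06, 0, 0]
    - [0, 0, 0, 0, 0, 0]

```text
clock: 9.7
eef_pos: [605.7, 162.4, 322.5]
tool_rot: [0.613, 0.715, 0.255, 0.22]
force: [-1.7, -0.1, -1.3]
gripper_width: 0.001
grasp_force: 0.0
```

```bash
python3 - <<'E'
from h import *
tl=-.72; Rt=tool(tl)
for kk,g in((0,60),(0,23),(.6,23),(1.2,23)): delta(leg(kk,130)+Rt.apply([0,g,5]),Rt)
print(get_state()["joint_pos"].round(2))
for kk in(.2,.4,.6,.8,1,1.2,1.4): print(kk,Rt.inv().apply(leg(kk,130)-leg(0,130)).round(1))
E
```

```text
d [-14.5 -16.9  96.7] rot [-0.033  0.004 -0.003]
d [-14.6 -53.9  97.9] rot [-0.033  0.004 -0.003]
d [  -4.  -130.   100.5] rot [-0.033  0.004 -0.003]
d [ -38.3 -198.7  102.9] rot [-0.033  0.004 -0.003]
[ 0.31 -0.01 -0.52  0.38 -0.1   1.69]
0.2 [  8.7 -24.5   0. ]
0.4 [ 12.3 -50.2   0.1]
0.6 [ 10.7 -76.1   0.1]
0.8 [ 4.000e+00 -1.012e+02  1.000e-01]
1 [  -7.5 -124.4    0.2]
1.2 [ -23.4 -145.     0.2]
1.4 [ -43.1 -161.9    0.2]
```

Call:
step_hand:
  rows:
    - [-5, 0, 25, 0, 0, 0]
    - [-5, 0, 36, 0, 0, 0]
    - [-5, 0, 36, 0, 0, 0]
    - [0, -15, 0, 0, 0, 0]
    - [0, -12, 0, 0, 0, 0]
    - [0, -12, 0, 0, 0, 0]
    - [0, -10, 0, 0, 0, 0]
    - [0, 0, 0, 0, 0, 0]

```text
clock: 10.37
eef_pos: [636.7, 152.5, 218.9]
tool_rot: [0.613, 0.715, 0.256, 0.22]
force: [-0.9, -0.7, -0.4]
gripper_width: -0.003
grasp_force: 0.0
```

Call:
step_hand:
  rows:
    - [3, -6, 0, 0, 0, 0]
    - [3, -6, 0, 0, 0, 0]
    - [2, -6, 0, 0, 0, 0]
    - [2, -7, 0, 0, 0, 0]
    - [1, -8, 0, 0, 0, 0]
    - [1, -8, 0, 0, 0, 0]
    - [0, -8, 0, 0, 0, 0]
    - [0, 0, 0, 0, 0, 0]

```text
clock: 11.03
eef_pos: [595.5, 158.4, 187.1]
tool_rot: [0.612, 0.715, 0.256, 0.22]
force: [0.0, 0.1, -0.1]
gripper_width: 0.0
grasp_force: 0.6
```

```bash
python3 - <<'E'
from h import *
Rt=tool(-.72)
for kk,g in((.4,23),(.6,23),(1.2,23)): delta(leg(kk,130)+Rt.apply([0,g,5]),Rt)
E
```

```text
d [ -0.2 -10.    1.6] rot [-0.031  0.003 -0.003]
d [ -1.8 -35.9   2.5] rot [-0.031  0.003 -0.003]
d [ -36.1 -104.6    4.9] rot [-0.031  0.003 -0.003]
```

Call:
step_hand:
  rows:
    - [0, -8, 0, 0, 0, 0]
    - [0, -8, 0, 0, 0, 0]
    - [0, -8, 0, 0, 0, 0]
    - [-1, -8, 0, 0, 0, 0]
    - [-1, -8, 0, 0, 0, 0]
    - [-2, -8, 0, 0, 0, 0]
    - [-3, -8, 1, 0, 0, 0]
    - [-4, -8, 1, 0, 0, 0]

```text
clock: 11.7
eef_pos: [551.8, 140.3, 146.4]
tool_rot: [0.612, 0.714, 0.257, 0.221]
force: [-0.2, 1.3, -0.3]
gripper_width: -0.001
grasp_force: 0.2
```

```bash
python3 - <<'E'
from h import *
Rt=tool(-.72)
for kk,g in((.8,23),(1.2,23),(1.4,23)): delta(leg(kk,130)+Rt.apply([0,g,5]),Rt)
S=viewer.camera("scene");T=viewer.camera("top")
A=cv2.resize(S["pixels"][150:300,230:400,::-1],(400,353)); B=cv2.resize(T["pixels"][190:340,200:370,::-1],(400,353))
cv2.imwrite("pics/f2.png",np.hstack([A,B]))
f=np.array([leg(k,160) for k in(0,.8,2.15)])
print((proj(S,f)-[230,150])*2.353,(proj(T,f)-[200,190])*2.353)
E
```

```text
d [2.6 0.5 1.1] rot [-0.028  0.003 -0.003]
d [-25.  -43.2   2.5] rot [-0.028  0.003 -0.003]
d [-44.7 -60.    3. ] rot [-0.028  0.003 -0.003]
[[340.54210828  69.89611969]
 [259.46153423  54.84933179]
 [112.99370476 166.18674969]] [[ 82.52558954 108.74192013]
 [102.98733495 215.30765166]
 [283.91754841 267.65343682]]
```

View pics/f2.png

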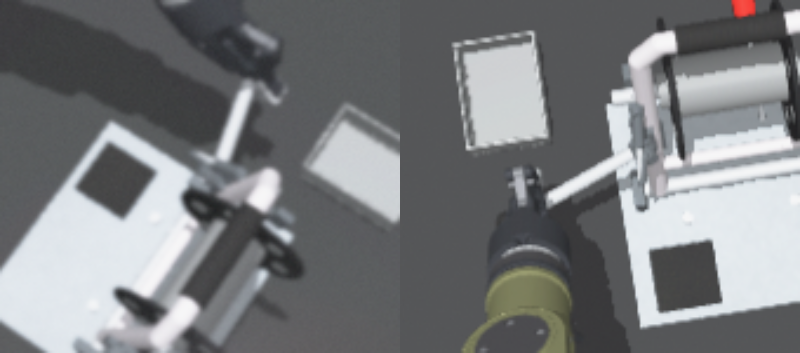

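The leg is following the fingers, at about 0.8 rad: its rod ends under the fingers at scene crop (255,85). I'll carry on over centre.

Call:
step_hand:
  rows:
    - [-3, -7, 0, 0, 0, 0]
    - [-3, -7, 0, 0, 0, 0]
    - [-4, -7, 0, 0, 0, 0]
    - [-5, -7, 0, 0, 0, 0]
    - [-5, -7, 0, 0, 0, 0]
    - [-5, -8, 0, 0, 0, 0]
    - [-5, -6, 0, 0, 0, 0]
    - [0, 0, 0, 0, 0, 0]

```text
clock: 12.47
eef_pos: [517.7, 103.8, 113.9]
tool_rot: [0.613, 0.714, 0.256, 0.22]
force: [-1.1, 0.2, 0.5]
gripper_width: 0.001
grasp_force: 0.0
```

Call:
step_hand:
  rows:
    - [0, 0, 0, 0, 0, 0]
    - [0, 10, -10, 0, 0, 0]
    - [0, 20, -30, 0, 0, 0]
    - [0, 20, -35, 0, 0, 0]
    - [0, 10, -35, 0, 0, 0]

```text
clock: 12.88
eef_pos: [498.1, 102.2, 242.8]
tool_rot: [0.612, 0.713, 0.259, 0.222]
force: [1.0, 0.5, 1.6]
gripper_width: 0.002
grasp_force: 0.0
```

```bash
python3 - <<'E'
from h import *
S=viewer.camera("scene");T=viewer.camera("top")
A=cv2.resize(S["pixels"][150:300,230:400,::-1],(400,353)); B=cv2.resize(T["pixels"][190:340,200:370,::-1],(400,353))
cv2.imwrite("pics/f3.png",np.hstack([A,B]))
E
```

```text
(no output)
```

View pics/f3.png

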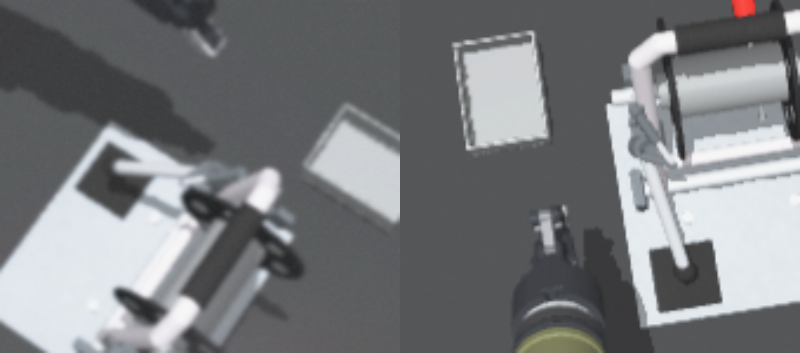

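The kickstand is down against its stop: the foot is at scene crop (113,167) and top crop (284,268), matching 2.15 rad. Next is the handle.

Call:
step_hand:
  rows:
    - [0, -10, -35, 0, 0, 0]
    - [0, -10, -38, 0, 0, 0]
    - [0, -20, -35, 0, 0, 0]
    - [0, -25, -25, 0.12, 0, 0]
    - [0, 0, 0, 0.12, 0, 0]
    - [0, 0, 0, 0.12, 0, 0]
    - [0, 0, 0, 0.12, 0, 0]
    - [0, 0, 0, 0.12, 0, 0]
  jaw: 1.0
  grip_force: 30

```text
clock: 13.65
eef_pos: [368.6, 82.3, 300.1]
tool_rot: [0.65, 0.758, 0.041, 0.035]
force: [0.4, 0.4, 0.3]
gripper_width: 1.001
grasp_force: 0.0
```

Call:
step_hand:
  rows:
    - [0, 0, 0, 0.09, 0, 0]
    - [0, 0, 0, 0, 0, 0]

```text
clock: 13.82
eef_pos: [371.8, 82.7, 297.6]
tool_rot: [0.651, 0.759, 0.006, 0.005]
force: [1.4, 1.0, 0.2]
gripper_width: 1.002
grasp_force: 0.0
```

```bash
python3 -c "
from h import *
delta(fr([0,0,270])+[0,0,70],tool(0)); delta(fr([0,0,270]),tool(0))"
```

```text
d [-184.2  272.2  -56.9] rot [ 0.015  0.    -0.005]
d [-184.2  271.1   13. ] rot [ 0.015  0.    -0.005]
```

Call:
step_hand:
  rows:
    - [0, 0, -30, 0, 0, 0]
    - [0, 0, -35, 0, 0, 0]
    - [-26, 0, 0, 0, 0, 0]
    - [-26, 30, 0, 0, 0, 0]
    - [-26, 30, 0, 0, 0, 0]
    - [-26, 30, 0, 0, 0, 0]
    - [-26, 30, 0, 0, 0, 0]
    - [-26, 30, 0, 0, 0, 0]

```text
clock: 14.48
eef_pos: [539.7, -50.7, 366.5]
tool_rot: [0.651, 0.759, 0.008, 0.007]
force: [0.3, 0.7, -0.3]
gripper_width: 0.998
grasp_force: 0.0
```

Call:
step_hand:
  rows:
    - [-26, 35, 0, 0, 0, 0]
    - [0, 35, 0, 0, 0, 0]
    - [0, 35, 0, 0, 0, 0]
    - [0, 14, 0, 0.015, 0, 0]
    - [0, 0, 0, 0, 0, 0]

```text
clock: 14.9
eef_pos: [661.6, -55.6, 365.8]
tool_rot: [0.651, 0.759, 0.001, 0.001]
force: [-0.8, -0.2, -0.5]
gripper_width: 1.0
grasp_force: 0.0
```

```bash
python3 -c "
from h import *
delta(fr([0,0,270]),tool(0))"
```

```text
d [-3.3  5.8 77.2] rot [ 0.003 -0.    -0.004]
```

Call:
step_hand:
  rows:
    - [-3, 5, 20, 0, 0, 0]
    - [0, 0, 25, 0, 0, 0]
    - [0, 0, 20, 0, 0, 0]
    - [0, 0, 10, 0, 0, 0]
    - [0, 0, 1, 0, 0, 0]
    - [0, 0, 0, 0, 0, 0]

```text
clock: 15.4
eef_pos: [662.7, -58.2, 292.9]
tool_rot: [0.651, 0.759, 0.001, 0.001]
force: [0.1, 0.4, 0.5]
gripper_width: 1.003
grasp_force: 0.0
```

Call:
step_hand:
  rows:
    - [0, 0, 0, 0, 0, 0]
    - [0, 0, 0, 0, 0, 0]
    - [0, 0, 0, 0, 0, 0]
    - [0, 0, 0, 0, 0, 0]
    - [0, 0, 0, 0, 0, 0]
    - [0, 0, 0, 0, 0, 0]
    - [0, 0, 0, 0, 0, 0]
    - [0, 0, 0, 0, 0, 0]
  jaw: 0.0
  grip_force: 35

```text
clock: 16.07
eef_pos: [665.3, -58.2, 294.0]
tool_rot: [0.651, 0.759, 0.003, 0.003]
force: [4.6, -0.2, 4.2]
gripper_width: 0.301
grasp_force: 35.2
```

```bash
python3 - <<'E'
from h import *
delta(fr([0,0,270]),tool(0))
# arc step deltas, in the tool's axes as rotated with the frame
for a in(.35,.3,.2,.1,.05,.0):
    print(a,tool(a-.35).inv().apply(fr([0,0,270],a-.02)-fr([0,0,270],a)).round(2))
E
```

```text
d [-0.1  2.7  5.4] rot [ 0.007  0.001 -0.005]
0.35 [ 0.   -5.09 -1.8 ]
0.3 [ 0.   -5.09 -1.8 ]
0.2 [ 0.   -5.09 -1.8 ]
0.1 [-0.   -5.09 -1.8 ]
0.05 [-0.   -5.09 -1.8 ]
0.0 [-0.   -5.09 -1.8 ]
```

Grip is good: opening 0.30, about 26 mm. Now I'll draw the frame up along its arc.

Call:
step_hand:
  rows:
    - [0, -2.6, -0.9, -0.01, 0, 0]
    - [0, -2.6, -0.9, -0.01, 0, 0]
    - [0, -5.2, -1.8, -0.02, 0, 0]
    - [0, -5.2, -1.8, -0.02, 0, 0]
    - [0, -5.2, -1.8, -0.02, 0, 0]
    - [0, -5.2, -1.8, -0.02, 0, 0]
    - [0, -5.2, -1.8, -0.02, 0, 0]
    - [0, -5.2, -1.8, -0.02, 0, 0]

```text
clock: 16.73
eef_pos: [627.8, -64.2, 304.3]
tool_rot: [0.649, 0.757, 0.056, 0.048]
force: [2.4, -0.2, 4.3]
gripper_width: 0.305
grasp_force: 35.2
```

Call:
step_hand:
  rows:
    - [0, -5.2, -1.8, -0.02, 0, 0]
    - [0, -5.2, -1.8, -0.02, 0, 0]
    - [0, -5.2, -1.8, -0.02, 0, 0]
    - [0, -5.2, -1.8, -0.02, 0, 0]
    - [0, -5.2, -1.8, -0.02, 0, 0]
    - [0, -2.6, -0.9, -0.01, 0, 0]
    - [0, -2.6, -0.9, -0.01, 0, 0]
    - [0, 0, 0, 0, 0, 0]

```text
clock: 17.4
eef_pos: [594.9, -69.4, 308.7]
tool_rot: [0.645, 0.752, 0.1, 0.087]
force: [0.9, -1.3, 5.3]
gripper_width: 0.299
grasp_force: 35.3
```

```bash
python3 - <<'E'
from h import *
s=get_state();p=BR.inv().apply(s["eef_pos"]-[x0,y0,35]);print(p,np.arctan2(p[0],p[2])); delta(base([-2,0,310.5]),tool(-.35))
E
```

```text
[1.85507536e+01 1.53595508e-01 2.73705818e+02] 0.06767275459215828
d [ -0.3 -19.4  -7.1] rot [-0.084  0.003 -0.005]
```

Call:
step_hand:
  rows:
    - [0, -2.6, -0.9, -0.01, 0, 0]
    - [0, -2.6, -0.9, -0.01, 0, 0]
    - [0, -2.6, -0.9, -0.01, 0, 0]
    - [0, -2.6, -0.9, -0.01, 0, 0]
    - [0, -2.6, -0.9, -0.01, 0, 0]
    - [0, -1.3, -0.45, -0.005, 0, 0]
    - [0, -1.3, -0.45, -0.005, 0, 0]
    - [0, 0, 0, 0, 0, 0]

```text
clock: 18.07
eef_pos: [579.4, -71.9, 309.4]
tool_rot: [0.642, 0.749, 0.123, 0.106]
force: [1.8, -1.1, 5.9]
gripper_width: 0.302
grasp_force: 35.4
```

Call:
step_hand:
  rows:
    - [0, -1.3, -0.45, -0.005, 0, 0]
    - [0, -1.3, -0.45, -0.005, 0, 0]
    - [0, 0, 0, 0, 0, 0]

```text
clock: 18.32
eef_pos: [576.7, -72.3, 309.4]
tool_rot: [0.642, 0.748, 0.126, 0.109]
force: [0.2, -1.6, 7.1]
gripper_width: 0.306
grasp_force: 35.4
```

Call:
step_hand:
  rows:
    - [0, -1.3, -0.45, -0.005, 0, 0]
    - [0, 0, 0, 0, 0, 0]
    - [0, 0, 0, 0, 0, 0]

```text
clock: 18.57
eef_pos: [575.6, -72.5, 309.4]
tool_rot: [0.642, 0.748, 0.128, 0.111]
force: [0.3, -1.9, 6.9]
gripper_width: 0.303
grasp_force: 35.4
```

```bash
python3 -c "
from h import *
s=get_state();p=BR.inv().apply(s['eef_pos']-[x0,y0,35]);print(p,np.arctan2(p[0],p[2]),s['ft_torque'],BR.inv().apply(s['force']))"
```

```text
[-1.02328400e+00  1.55455688e-01  2.74427964e+02] -0.0037287718251942216 [-0.19740968 -0.32669472 -0.05156748] [ 0.01043272 -1.93129124  6.85098872]
```

Call:
step_hand:
  rows:
    - [0, -1.3, -0.45, -0.005, 0, 0]
    - [0, 0, 0, 0, 0, 0]
    - [0, 0, 0, 0, 0, 0]

```text
clock: 18.82
eef_pos: [574.2, -72.7, 309.4]
tool_rot: [0.641, 0.748, 0.13, 0.112]
force: [-0.0, -1.8, 7.0]
gripper_width: 0.305
grasp_force: 35.4
```

Call:
step_hand:
  rows:
    - [0, -1.3, -0.45, -0.005, 0, 0]
    - [0, 0, 0, 0, 0, 0]
    - [0, 0, 0, 0, 0, 0]

```text
clock: 19.07
eef_pos: [573.1, -72.9, 309.4]
tool_rot: [0.641, 0.747, 0.132, 0.114]
force: [2.0, -1.3, 6.3]
gripper_width: 0.301
grasp_force: 35.3
```

Call:
step_hand:
  rows:
    - [0, -1.3, -0.45, -0.005, 0, 0]
    - [0, 0, 0, 0, 0, 0]
    - [0, 0, 0, 0, 0, 0]

```text
clock: 19.32
eef_pos: [572.2, -73.0, 309.3]
tool_rot: [0.641, 0.747, 0.134, 0.116]
force: [4.8, -1.7, 5.1]
gripper_width: 0.303
grasp_force: 35.1
```

```bash
python3 - <<'E'
from h import *
s=get_state();p=BR.inv().apply(s['eef_pos']-[x0,y0,35]);print(p,BR.inv().apply(s['force']))
S=viewer.camera("scene");T=viewer.camera("top")
A=cv2.resize(S["pixels"][150:300,230:400,::-1],(400,353)); B=cv2.resize(T["pixels"][190:340,200:370,::-1],(400,353))
cv2.imwrite("pics/g1.png",np.hstack([A,B]))
for l in(0,.03):
  f=leg(2.15,160,l); print((proj(S,f)-[230,150])*2.353,(proj(T,f)-[200,190])*2.353)
E
```

```text
[-4.48644696e+00  1.60785151e-01  2.74346373e+02] [ 4.43130279 -2.41601906  5.13818465]
[[113.46208567 175.31086227]] [[284.37312025 272.54159796]]
[[113.07756332 174.32505691]] [[284.4068048  272.56327609]]
```

View pics/g1.png

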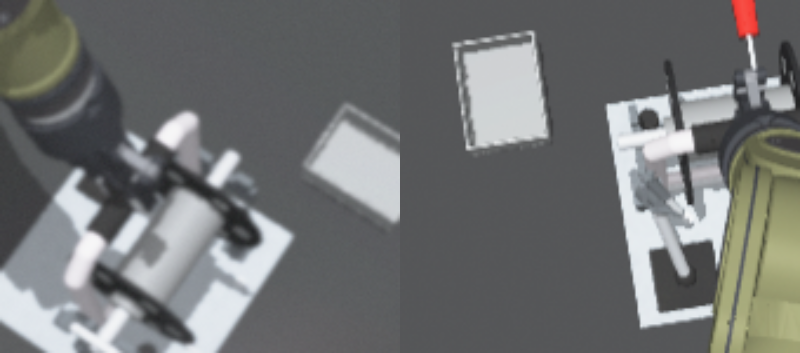

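The frame is upright. The foot is on the pad at top crop (285,276) and the contact force is rising. I'll press slightly more, let it settle, and hand in.

Call:
step_hand:
  rows:
    - [0, -1.3, -0.45, 0, 0, 0]
    - [0, 0, 0, 0, 0, 0]
    - [0, 0, 0, 0, 0, 0]
    - [0, 0, 0, 0, 0, 0]
    - [0, 0, 0, 0, 0, 0]
    - [0, 0, 0, 0, 0, 0]
    - [0, 0, 0, 0, 0, 0]
    - [0, 0, 0, 0, 0, 0]

```text
clock: 20.08
eef_pos: [571.6, -73.2, 309.4]
tool_rot: [0.64, 0.747, 0.135, 0.116]
force: [8.0, 0.0, 3.3]
gripper_width: 0.304
grasp_force: 35.0
```

Call:
step_hand:
  rows:
    - [0, 0, 0, 0, 0, 0]
    - [0, 0, 0, 0, 0, 0]
    - [0, 0, 0, 0, 0, 0]
    - [0, 0, 0, 0, 0, 0]
    - [0, 0, 0, 0, 0, 0]
    - [0, 0, 0, 0, 0, 0]

```text
clock: 20.58
eef_pos: [571.6, -73.1, 309.4]
tool_rot: [0.64, 0.747, 0.135, 0.116]
force: [7.4, -0.4, 3.4]
gripper_width: 0.304
grasp_force: 35.0
```

Steady at about 7.5 N against the stop.

```bash
python3 -c "
from rig import env
print(env.job_done())"
```

```text
the job is handed in; nothing more can be done
None
```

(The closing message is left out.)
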